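# Load brass sleeves into the sprung magazine

## Robot

A 7-joint arm with a two-finger parallel gripper is mounted at the origin on the work surface. World frame = base frame: x ahead of the robot, y to its left, z up, the work surface at z = 0. Lengths are in m, angles in degrees, forces in N, time in s.
With the tool pointing down it reaches from about 0.425 to 0.875 m from the base axis. Payload 9.9 kg.
Tool frame: the origin (TCP) lies at the very end of the fingers, on their centre line; the grasp point (between the pads) lies 19 mm behind it; z points along the fingers, y is the line along which they close (so a half turn about z gives the same grasp; the last joint's range is limited). The gripper opens to 85 mm and grips with 20 to 120 N. Pads are 22 mm wide; open, the fingers measure 114 mm over their backs; the gripper's body (76 mm by 85 mm) begins 54 mm behind the grasp point. The pads swing forward as they close: fully open they stand 13 mm farther back than shut.
Start: joints at [58.281, 32.985, 1.427, 82.34, -0.859, 64.687, -3.237], TCP at [0.306, -0.602, 0.231] pointing down, gripper open.
Joint ranges: [-157.87, 157.87], [-19.46, 123.44], [-87.15, 90], [11.01, 140.99], [-62.26, 242.26], [9.8, 113.94], [-161.44, 161.44]. Speed limits (degrees/s): [127.2, 127.2, 172.46, 172.46, 180, 180, 180].

## Interface

Orientations are given as a 3x3 rotation matrix whose columns are the frame's x, y, z axes.
In Python, from station import sense, camera, hand_in gives the robot as it stands. The module is installed in compiled form; this text tells all that it offers.
- The arm moves only by the shell command python3 -m pendant 'ROWS' [OPENING] [FORCE]. ROWS is JSON, a list of rows, each an object of numbers: "tx", "ty", "tz": the shift along the world's x, y, z scaled (see below); "ax", "ay", "az": the turn, a rotation vector about the world's x, y, z scaled (see below). In form: [{"tx": .., "ty": .., "tz": .., "ax": .., "ay": .., "az": ..}, ...]. A call has exactly 5 rows; each row is the pose to reach, as a shift and turn from the pose commanded when the call began; what a row does not reach only later rows make up. The controller multiplies each number of a shift by 50 cm and each number of a turn by 60 degrees. A row lasts 1/8 s, in which the tool goes at most 62.5 mm and 10.7 degrees, less where a joint would pass 70% of its speed; a pose out of reach is approached as far as the arm can. A call with a number of a shift or a turn outside -1 to 1 is refused whole. A call with a gripper value outside its range is refused whole. OPENING is the closure in counts, from 0 (fully open) to 255 (shut), set as the call begins (- or left out, the last holds). The fingers move at their own pace and stop on an object; FORCE is the grip in N (left out, the last holds). Time passes only in rows, so rows that repeat a pose let the fingers close, or fill a call up. It gives the time, the measured TCP pose, the force, the opening and the grip force at its end, in the units of the state.
- sense(): the state, without advancing time (a new reading comes with each control period).
- camera(name): name is "scene" or "top" or "wrist"; returns a dict with "color" (420x560x3 uint8, blue, green, red), "K" (3x3 intrinsics, pixels), "dist" ([k1, k2, p1, p2, k3] as OpenCV has them; the pictures are not rectified), "T" (4x4, takes a point from camera to world coordinates). Camera axes: x right, y down, z forward; pixel columns grow to the right and rows downward; lengths in m; the calibration is good to about 2 mm. A picture is of the moment at which its call begins. There is no depth.
- hand_in(): hands the job in; it is judged then, once.
The state is a dict: "time": time; "joint_pos": joint angles; "joint_velocities": joint speeds; "joint_torque": joint torques, N m; "position": TCP position; "ee_rot": TCP orientation; "force": force on the tool from outside, world axes, zero at the start; "ft_torque": the same for the moment, N m; "gripper_width": finger opening in m; "grip_force": force on a finger pad.
Only numpy, scipy, OpenCV 4.12 (cv2) and the standard library are available. Lean on these libraries where they do the work, as an engineer would, in place of code of your own. Each camera call takes 0.05 s, during which the arm holds its last target. There are 200 camera calls.

## Task

Load the sleeve magazine: draw the sprung follower back by its black knob to the end of the slot and park the knob in the side pocket, then stand the two tall plain brass sleeves upright, one behind the other, in the channel between the follower and the end stop. Then take the knob out of the pocket and ease the follower forward by hand, without letting it snap, until its spring clamps the two sleeves against the end stop. Feel your way: do not force the knob against the slot plate, and leave the other parts and tools where they are.

Things in the scene. Friction and masses are not known exactly. Their poses are not given: they have to be found in the camera images.
- track: magazine bolted to the bench: base 260 x 68 x 8 mm; origin under its centre, on the bench. x runs along it to the end stop, y to the pocket's side, z up. Its channel: floor 8 mm above the bench, two walls 7 mm thick and 30 mm apart about y = 0, tops 24 mm above the bench, from x = 30 to 130 mm. End stop: block 43 mm wide, inner face at x = 115 mm, top 44 mm above the bench.
- gate: slot plate on the magazine's rear half, same origin and axes; x = -118 to 8 mm, top 35 mm above the bench. The knob's 10 mm shank runs in its L-slot along y = 0. The slot's end wall and pocket are on a steel slide locked anywhere from 54 to 84 mm of follower travel: feel for the end. The 13 mm wide pocket opens to +y right at the end: the last 3 mm of travel. Press with no more than 20 N.
- follower (a joint): travel of the sprung follower, m: 0 = fully forward (face 14 mm from the end stop), grows as it is pulled back (to the magazine's -x); at the slot's end 0.054 to 0.084, unknown; parked 3 mm less (the spring holds the shank on the pocket's front wall); about 0.038 on two sleeves. Spring 100 N/m: 4 N at 0, 12.4 N at 0.084. It weighs 0.4 kg with the knob and flies forward if let go.
- knob (a joint): sideways place of the knob on the follower, m: 0 = in the straight slot, grows towards the magazine's +y, 0.017 = fully in the pocket. Slides with slight drag (about 1 N) and stays where left.
- knob_grip (a point): centre of the black knob, a round upright grip 18 mm in diameter and 44 mm tall; this point is 64 mm above the bench (knob from 42 to 86 mm, nothing but the 10 mm shank between it and the slot plate). At rest it lies at x = -10 mm, y = 0 of the magazine; it moves with the follower (-x) and sideways (+y).
- follower_face (a point): middle of the follower's flat front face, a steel plate 27 mm wide, from 10 to 45 mm above the bench; at x = 101 mm of the magazine when fully forward, 20 to 50 mm when parked.
- channel (a point): a point on the channel floor, in the middle of the space that is open for the sleeves at the least, at x = 82 mm, y = 0 of the magazine, 8 mm above the bench.
- sleeve_a_center (a point): centre of a tall plain brass sleeve, an upright cylinder 26 mm in diameter and 50 mm tall with a dark bore, about 0.12 kg; standing on the bench (this point 25 mm above its underside); z axis along the sleeve.
- sleeve_b_center (a point): centre of the other sleeve, identical to the first.
- collar_center (a point): centre of a short wide brass collar, 34 mm in diameter and 22 mm tall, standing among the sleeves: not for this magazine, leave it.
- fitting_center (a point): centre of a brass fitting with a six-sided foot 34 mm across and 12 mm high and a 16 mm stem, 32 mm tall in all, standing among the sleeves: leave it.
- portafilter: steel filter holder lying on the bench beyond the magazine, cup 68 mm in diameter and 34 mm high, black handle; origin under its cup. Leave it.
- tamper: steel tamper standing on its 58 mm foot, 90 mm tall; origin under its foot. Leave it.
- jug: steel milk jug, 80 mm wide, 90 mm tall, at the back of the bench; origin under its centre. Leave it.
- screwdriver: screwdriver lying to the robot's right; origin under its middle. Leave it.
- wrench: wrench lying near the robot's left; origin under its middle. Leave it.
There are look-alikes about, which are no part of the job. Leave any red look-alike of the part that bears sleeve_a_center alone.

How it is judged:
By the outcome, as a careful person would: the job done as asked, in the order asked, and still so for the second after the job is handed in, with the robot touching nothing.
It also fails if it takes over 72 s, if anything falls off the work surface, if the arm or the gripper's body presses on something with over 40 N, if the wrist force passes 120 N, or if a joint passes its speed limit or range.

## Working session

There is one attempt and no reset: what is moved stays moved. The work goes in short steps, Python scripts to look and compute and a shell command to move; the robot and the scene stay as the last step left them, time stands still between calls to the robot, and variables do not carry over. Pictures are saved under pics/ and viewed, at most 10 in all, crops included, and the job is handed in when it is done.

```bash
mkdir -p pics
cat > h.py <<'E'
import numpy as np, cv2
from station import sense, camera
def ray(c,px):
    u=cv2.undistortPoints(np.array([[px]],float),c["K"],np.array(c["dist"]))[0,0]
    T=np.array(c["T"]); return T[:3,3], T[:3,:3]@np.array([u[0],u[1],1.])
def onz(c,px,z):
    o,d=ray(c,px); return o+d*(z-o[2])/d[2]
def proj(c,P):
    T=np.linalg.inv(np.array(c["T"])); p=cv2.projectPoints(np.array([P],float),cv2.Rodrigues(T[:3,:3])[0],T[:3,3],c["K"],np.array(c["dist"]))[0]
    return p[0,0]
E
python3 - <<'E'
from h import *
import pickle
for n in ["scene","top"]:
    c=camera(n); c["K"]=np.array(c["K"],float); pickle.dump(c,open(n+".pkl","wb"))
    cv2.imwrite(f"pics/{n}0.png",c["color"]); print(n,np.round(c["T"],3).tolist(),c["K"][0,0])
s=sense(); print({k:np.round(s[k],3).tolist() for k in s})
E
```

```text
scene [[-0.517, 0.512, -0.686, 1.278], [0.856, 0.33, -0.399, 0.414], [0.022, -0.793, -0.608, 0.71], [0.0, 0.0, 0.0, 1.0]] 484.0827746383181
top [[0.003, -0.984, 0.179, 0.399], [-1.0, -0.006, -0.017, -0.005], [0.018, -0.179, -0.984, 1.067], [0.0, 0.0, 0.0, 1.0]] 412.84724786483457
{'time': 0.1, 'joint_pos': [58.281, 33.029, 1.421, 82.382, -0.859, 64.688, -3.238], 'joint_velocities': [0.201, -0.109, 0.056, -0.076, 0.058, -0.028, 0.087], 'joint_torque': [0.007, -76.729, 2.259, -28.66, 0.016, 0.009, 0.0], 'position': [0.305, -0.601, 0.231], 'ee_rot': [[0.892, 0.453, -0.001], [0.453, -0.892, 0.001], [-0.0, -0.002, -1.0]], 'force': [0.174, 0.641, -0.664], 'ft_torque': [-0.039, 0.041, 0.02], 'grip_force': 0.0, 'gripper_width': 0.085}
```

View pics/scene0.png

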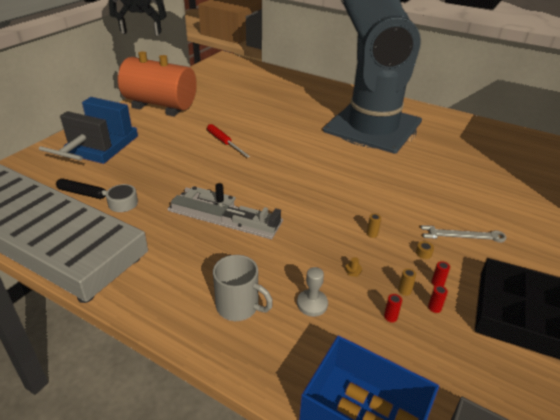

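View pics/top0.png

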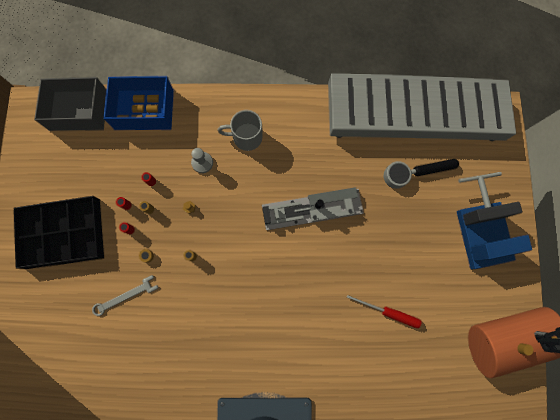

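Top view: the magazine is at (313,208), with its end stop on the left at about (268,215) and the black knob at (320,204).

These could be taken for a sleeve in the top view:
- tall plain brass at (189,255)
- tall plain brass at (146,207)
- short collar at (146,256)
- fitting at (191,208)
- reds at (148,179), (122,202) and (126,229)
- brass pieces lying in the blue bin at (145,103)

I choose (189,255), scene (374,225), and (146,207), scene (407,282).

Run:
```python
from h import *
import pickle
S=pickle.load(open("scene.pkl","rb"));T=pickle.load(open("top.pkl","rb"))
a=cv2.resize(T["color"][165:275,100:220],None,fx=3.3,fy=3.3,interpolation=2)
b=cv2.resize(T["color"][180:240,255:370],None,fx=3.4,fy=3.4,interpolation=2)
d=cv2.resize(S["color"][175:240,160:290],None,fx=3.0,fy=3.0,interpolation=2)
e=cv2.resize(S["color"][200:330,330:460],None,fx=2.6,fy=2.6,interpolation=2)
im=np.zeros((600,800,3),np.uint8)
for q,(y,x) in ((a,(0,0)),(b,(0,400)),(d,(380,0)),(e,(210,400))):
    hh,ww=min(q.shape[0],600-y),min(q.shape[1],800-x); im[y:y+hh,x:x+ww]=q[:hh,:ww]
cv2.imwrite("pics/crops.png",im)
for n,c,boxes in (("top",T,{"A":(175,240,205,272),"B":(137,196,160,216)}),("scene",S,{"A":(360,208,390,242),"B":(397,265,420,298)})):
  hsv=cv2.cvtColor(c["color"],cv2.COLOR_BGR2HSV)
  for k,(x0,y0,x1,y1) in boxes.items():
    m=cv2.inRange(hsv[y0:y1,x0:x1],(14,120,50),(30,255,255))
    ys,xs=np.nonzero(m); print(n,k,len(xs),xs.min()+x0,xs.max()+x0,ys.min()+y0,ys.max()+y0,xs.mean()+x0,ys.mean()+y0)
    print(hsv[(y0+y1)//2,x0:x1].tolist())
# knob
for n,c,(x0,y0,x1,y1) in (("top",T,(310,194,330,214)),("scene",S,(210,178,230,205))):
  g=c["color"].max(2)[y0:y1,x0:x1]; ys,xs=np.nonzero(g<45); print(n,"knob",len(xs),xs.min()+x0,xs.max()+x0,ys.min()+y0,ys.max()+y0,xs.mean()+x0,ys.mean()+y0)
print("guess", onz(T,(320,203),.086))
for p in((189,255),(146,206)): print(onz(T,p,.05))
```

```text
top A 920 175 204 240 271 189.47391304347826 255.50434782608696
[[16, 139, 169], [16, 140, 169], [16, 140, 169], [17, 140, 168], [16, 140, 168], [16, 139, 167], [16, 138, 170], [16, 139, 169], [17, 148, 157], [19, 179, 138], [18, 154, 106], [15, 36, 57], [90, 16, 48], [105, 10, 50], [90, 11, 48], [23, 20, 52], [18, 156, 108], [19, 180, 140], [20, 185, 95], [19, 175, 48], [20, 195, 47], [18, 177, 52], [17, 143, 80], [17, 141, 85], [17, 142, 81], [17, 142, 129], [16, 140, 166], [16, 139, 169], [17, 140, 169], [16, 140, 168]]
top B 415 137 159 196 215 148.16626506024096 205.4289156626506
[[16, 137, 151], [17, 142, 154], [18, 164, 145], [19, 172, 117], [18, 89, 72], [120, 10, 51], [30, 10, 49], [30, 5, 49], [0, 0, 47], [100, 16, 49], [18, 172, 126], [18, 182, 123], [18, 187, 60], [18, 174, 47], [19, 194, 46], [19, 206, 42], [18, 157, 91], [16, 136, 157], [17, 138, 152], [16, 136, 150], [16, 140, 149], [16, 140, 149], [16, 140, 149]]
scene A 1004 360 389 208 241 374.4930278884462 224.6304780876494
[[15, 149, 84], [16, 151, 81], [16, 151, 81], [16, 150, 80], [15, 148, 81], [15, 148, 81], [
[... 350 characters left out ...]
 150, 150], [16, 149, 152]]
scene B 714 397 419 265 297 408.2086834733893 280.9201680672269
[[15, 154, 71], [15, 147, 71], [16, 160, 67], [17, 181, 62], [18, 191, 64], [18, 192, 73], [18, 199, 82], [18, 195, 93], [18, 186, 104], [18, 188, 114], [18, 192, 122], [18, 189, 128], [18, 191, 135], [18, 192, 141], [18, 189, 144], [18, 191, 143], [18, 189, 139], [17, 178, 126], [16, 157, 122], [16, 153, 127], [16, 151, 137], [16, 149, 135], [16, 148, 146]]
top knob 66 315 324 200 208 319.3181818181818 204.06060606060606
scene knob 116 216 222 184 201 218.95689655172413 192.69827586206895
guess [ 0.59048223 -0.13525984  0.086     ]
[0.46524514 0.18453832 0.05      ]
[0.58714649 0.29825791 0.05      ]
```

View pics/crops.png

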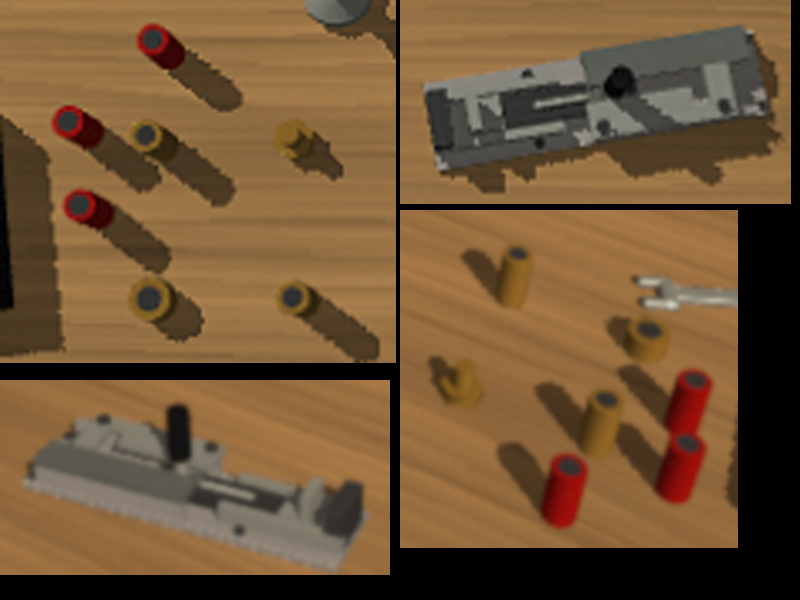

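Close crop: both chosen parts are tall, plain, dark-bored brass. The collar, fitting and three reds are clearly different. The end stop is at the left in the top view, and the pocket side faces the robot.

Run:
```python
from h import *
import pickle
S=pickle.load(open("scene.pkl","rb"));T=pickle.load(open("top.pkl","rb"))
def tri(p,q):
    o1,d1=ray(T,p);o2,d2=ray(S,q);d1/=np.linalg.norm(d1);d2/=np.linalg.norm(d2)
    t=np.linalg.lstsq(np.c_[d1,-d2],o2-o1,rcond=None)[0];a,b=o1+t[0]*d1,o2+t[1]*d2
    return np.round((a+b)/2,4),round(np.linalg.norm(a-b),4)
def bore(c,b):
    x0,y0,x1,y1=b;h=cv2.cvtColor(c["color"],cv2.COLOR_BGR2HSV)[y0:y1,x0:x1]
    m=(h[...,1]<80)&(h[...,2]<90);ys,xs=np.nonzero(m);return len(xs),(xs.mean()+x0,ys.mean()+y0)
for k,b,s in(("A",(180,246,198,264),(362,208,388,225)),("B",(136,196,156,216),(396,264,420,282))):
    n,p=bore(T,b);m,q=bore(S,s);print(k,n,m,p,q,onz(T,p,.05),onz(S,q,.05),tri(p,q))
print("knob",tri((319.3,204),(219,192.7)), onz(T,(319.3,204),.075))
# magazine outline
hsv=cv2.cvtColor(T["color"],cv2.COLOR_BGR2HSV);m=(hsv[...,1]<90).astype(np.uint8);m[:180]=0;m[242:]=0;m[:,:250]=0;m[:,375:]=0
m=cv2.morphologyEx(m,cv2.MORPH_OPEN,np.ones((3,3)))
cs=max(cv2.findContours(m,0,1)[0],key=cv2.contourArea);r=cv2.minAreaRect(cs)
for p in cv2.boxPoints(r):print(p,onz(T,p,.008))
```

```text
A 23 8 (np.float64(188.08695652173913), np.float64(254.7826086956522)) (np.float64(375.0), np.float64(216.5)) [0.46575825 0.18681461 0.05      ] [0.46332902 0.18775554 0.05      ] (array([0.4654, 0.1874, 0.0512]), np.float64(0.0018))
B 23 18 (np.float64(143.7826086956522), np.float64(205.3913043478261)) (np.float64(409.22222222222223), np.float64(272.44444444444446)) [0.58867324 0.30402719 0.05      ] [0.58585006 0.30570859 0.05      ] (array([0.588 , 0.3048, 0.0514]), np.float64(0.0025))
knob (array([ 0.5917, -0.1355,  0.0643]), np.float64(0.0019)) [ 0.59012079 -0.13494766  0.075     ]
[260.87054 202.68236] [0.60557787 0.0093702  0.008     ]
[358.61798 186.08376] [ 0.65223475 -0.24964519  0.008     ]
[363.24567 213.33565] [ 0.5788776  -0.25937642  0.008     ]
[265.49823 229.93425] [ 0.53394359 -0.00316967  0.008     ]
```

```bash
python3 -m pendant '[{"tx":0.06,"ty":0.1,"az":-0.06},{"tx":0.12,"ty":0.2,"az":-0.12},{"tx":0.18,"ty":0.29,"az":-0.18},{"tx":0.24,"ty":0.39,"az":-0.24},{"tx":0.28,"ty":0.46,"az":-0.28}]' 0 40
python3 -m pendant '[{"tx":0.06,"ty":0.1},{"tx":0.12,"ty":0.2},{"tx":0.18,"ty":0.29},{"tx":0.24,"ty":0.39},{"tx":0.29,"ty":0.47}]'
python3 - <<'E'
from h import *
import pickle
c=camera("wrist"); c["K"]=np.array(c["K"],float); pickle.dump(c,open("w1.pkl","wb"));cv2.imwrite("pics/w1.png",c["color"])
s=sense();print(s["time"],s["position"],s["ee_rot"],s["force"])
E
```

```text
0.15 [ 0.30544413 -0.60156029  0.23064359] [[ 8.91651717e-01  4.52721601e-01 -6.05977111e-04]
 [ 4.52722006e-01 -8.91651017e-01  1.11782912e-03]
 [-3.42547169e-05 -1.27105343e-03 -9.99999192e-01]] [ 0.23590533 -0.01600298  0.24413831]invalid input at $[0]: expected keys tx, ty, tz, ax, ay, az
invalid input at $[0]: expected keys tx, ty, tz, ax, ay, az
```

View pics/w1.png

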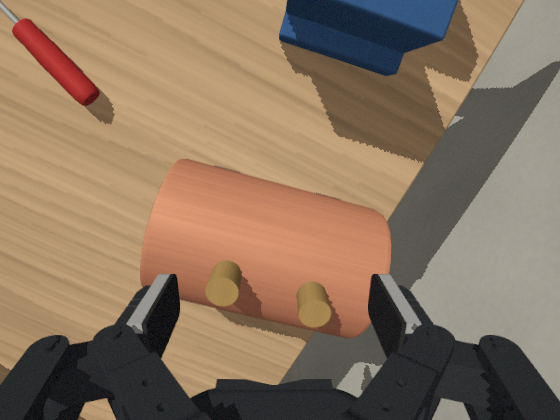

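The rows need all six keys, so nothing moved. The picture shows only the boiler under the gripper at (265,250).

```bash
python3 -m pendant '[{"tx":0.06,"ty":0.1,"tz":0,"ax":0,"ay":0,"az":-0.06},{"tx":0.12,"ty":0.2,"tz":0,"ax":0,"ay":0,"az":-0.12},{"tx":0.18,"ty":0.29,"tz":0,"ax":0,"ay":0,"az":-0.18},{"tx":0.24,"ty":0.39,"tz":0,"ax":0,"ay":0,"az":-0.24},{"tx":0.28,"ty":0.46,"tz":0,"ax":0,"ay":0,"az":-0.28}]' 0 40
python3 -m pendant '[{"tx":0.06,"ty":0.1,"tz":0,"ax":0,"ay":0,"az":0},{"tx":0.12,"ty":0.2,"tz":0,"ax":0,"ay":0,"az":0},{"tx":0.17,"ty":0.29,"tz":0,"ax":0,"ay":0,"az":0},{"tx":0.19,"ty":0.39,"tz":0,"ax":0,"ay":0,"az":0},{"tx":0.19,"ty":0.47,"tz":0,"ax":0,"ay":0,"az":0}]'
python3 - <<'E'
from h import *
import pickle
c=camera("wrist"); c["K"]=np.array(c["K"],float); pickle.dump(c,open("w1.pkl","wb"));cv2.imwrite("pics/w2.png",c["color"])
s=sense();print(s["time"],s["position"],s["ee_rot"],s["force"]);print(np.round(c["T"],3).tolist(),c["K"][0,0])
print([proj(c,p) for p in ((.591,-.135,.086),(.589,-.125,.008))])
E
```

```text
time: 0.78
position: [0.4471, -0.369, 0.2311]
ee_rot: [[0.984, 0.176, 0.0], [0.176, -0.984, 0.001], [0.0, -0.001, -1.0]]
force: [0.4, -0.2, -0.3]
gripper_width: 0.0854
grip_force: 0.0
time: 1.4
position: [0.5412, -0.1342, 0.2309]
ee_rot: [[0.984, 0.178, -0.0], [0.178, -0.984, 0.001], [-0.0, -0.001, -1.0]]
force: [0.0, -0.5, -0.5]
gripper_width: 0.0855
grip_force: 0.0
1.45 [ 0.54113691 -0.12826564  0.23091433] [[ 9.83140117e-01  1.82852866e-01 -5.82142438e-04]
 [ 1.82853696e-01 -9.83131336e-01  4.15960890e-03]
 [ 1.88273936e-04 -4.19592528e-03 -9.99991179e-01]] [ 0.05732687  5.56551178 -0.16518918]
[[0.177, -0.933, -0.313, 0.621], [-0.984, -0.168, -0.057, -0.119], [0.0, 0.318, -0.948, 0.373], [0.0, 0.0, 0.0, 1.0]] 335.2874630942409
[array([286.0830365 , 138.64645643]), array([273.8909563 , 130.40392388])]
```

View pics/w2.png

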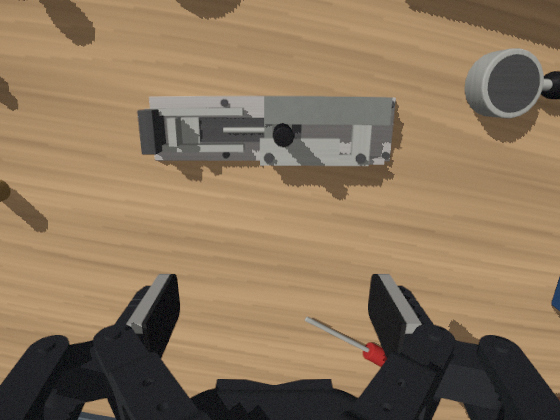

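The knob is at (283,134), and the magazine runs almost level across the picture. The end stop is at (150,132), and the pocket slide's light tab is at about (362,140) on the robot's side.

Run:
```python
from h import *
import pickle
c=camera("wrist"); c["K"]=np.array(c["K"],float); pickle.dump(c,open("w1.pkl","wb"))
s=sense();print(s["time"],s["position"],s["force"])
im=c["color"];hsv=cv2.cvtColor(im,cv2.COLOR_BGR2HSV)
g=im.max(2)[115:155,262:306];m=(g<40).astype(np.uint8);n,l,st,ce=cv2.connectedComponentsWithStats(m);i=1+np.argmax(st[1:,4]);k=ce[i]+(262,115);print("knob",st[i],k,onz(c,k,.086),onz(c,k,.08))
m=(hsv[...,1]<80).astype(np.uint8);m[:85]=0;m[175:]=0;m[:,:130]=0;m[:,402:]=0
m=cv2.morphologyEx(m,cv2.MORPH_OPEN,np.ones((3,3)))
# far & near edges per column
for name,z,cols,f in(("far wall half",.008,range(168,255,6),np.min),("far plate half",.035,range(275,385,6),np.min),("near",.008,range(165,385,6),np.max)):
    P=np.array([onz(c,(x,f(np.nonzero(m[:,x])[0])),z)[:2] for x in cols])
    v=cv2.fitLine(P.astype(np.float32),cv2.DIST_HUBER,0,.0005,.001).ravel();print(name,v,np.degrees(np.arctan2(-v[0],v[1])*np.sign(1)))
# dark slot (front part) and end stop
big=cv2.resize(im[85:175,130:402],None,fx=2.9,fy=2.9,interpolation=2);cv2.imwrite("pics/w3.png",big)
```

```text
1.5 [ 0.54103181 -0.13112132  0.23104029] [ 0.78902499 -0.38118495 -0.07373885]
knob [ 19  10  21  23 352] [290.76704545 136.31818182] [ 0.59354916 -0.13177554  0.086     ] [ 0.59296936 -0.13217159  0.08      ]
far wall half [ 0.18658502 -0.9824388   0.6120154  -0.04982128] -169.24644589666153
far plate half [ 0.17650402 -0.9842999   0.63052565 -0.15673469] -169.83381484452596
near [ 0.13935737 -0.9902422   0.55226135 -0.11452425] -171.98934058431195
```

View pics/w3.png

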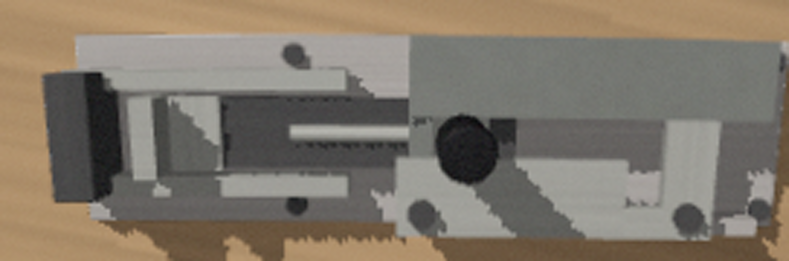

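```bash
python3 -m pendant '[{"tx":0.05,"ty":0,"tz":-0.02,"ax":0,"ay":0,"az":0},{"tx":0.1,"ty":-0.006,"tz":-0.08,"ax":0,"ay":0,"az":0},{"tx":0.102,"ty":-0.006,"tz":-0.16,"ax":0,"ay":0,"az":0},{"tx":0.102,"ty":-0.006,"tz":-0.2,"ax":0,"ay":0,"az":0},{"tx":0.102,"ty":-0.006,"tz":-0.2,"ax":0,"ay":0,"az":0}]'
python3 - <<'E'
from h import *
s=sense();print(s["time"],s["position"],s["force"])
c=camera("wrist");im=c["color"];c["K"]=np.array(c["K"],float)
print(proj(c,(.592,-.133,.086)))
g=im.max(2);p=proj(c,(.592,-.133,.086)).astype(int);y0,x0=p[1]-45,p[0]-45
m=(g[y0:y0+90,x0:x0+90]<40).astype(np.uint8);n,l,st,ce=cv2.connectedComponentsWithStats(m)
for i in range(1,n):
  if st[i,4]>100: print(st[i],ce[i]+(x0,y0),onz(c,ce[i]+(x0,y0),.086))
cv2.imwrite("pics/w4.png",im)
E
```

```text
time: 2.12
position: [0.5904, -0.1402, 0.1296]
ee_rot: [[0.985, 0.175, -0.004], [0.175, -0.985, 0.0], [-0.004, -0.001, -1.0]]
force: [-0.2, 0.3, -0.2]
gripper_width: 0.0854
grip_force: 0.0
2.125 [ 0.59035431 -0.1402308   0.12961069] [-0.24530638  0.29154909 -0.22837872]
[263.83277029 235.93840474]
[  31   12   29   45 1023] [263.6627566  224.43695015] [ 0.59926327 -0.13168288  0.086     ]
```

View pics/w4.png

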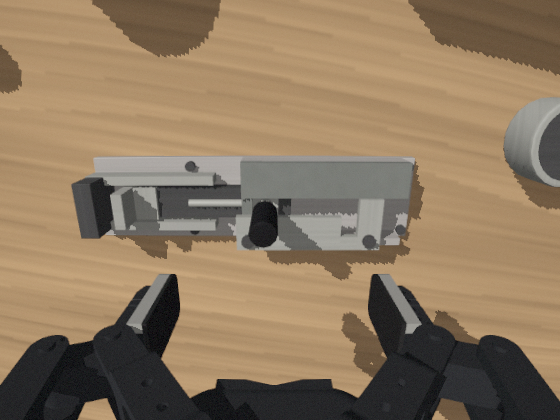

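The knob's top cap is at (264,236), which confirms (0.592, -0.133). The pocket gap is at about (349,228).

```bash
python3 -m pendant '[{"tx":0.002,"ty":0.01,"tz":-0.06,"ax":0,"ay":0,"az":0},{"tx":0.002,"ty":0.01,"tz":-0.12,"ax":0,"ay":0,"az":0},{"tx":0.002,"ty":0.01,"tz":-0.166,"ax":0,"ay":0,"az":0},{"tx":0.002,"ty":0.01,"tz":-0.166,"ax":0,"ay":0,"az":0},{"tx":0.002,"ty":0.01,"tz":-0.166,"ax":0,"ay":0,"az":0}]'
python3 -m pendant '[{"tx":0,"ty":0,"tz":0,"ax":0,"ay":0,"az":0},{"tx":0,"ty":0,"tz":0,"ax":0,"ay":0,"az":0},{"tx":0,"ty":0,"tz":0,"ax":0,"ay":0,"az":0},{"tx":0,"ty":0,"tz":0,"ax":0,"ay":0,"az":0},{"tx":0,"ty":0,"tz":0,"ax":0,"ay":0,"az":0}]' 255 40
python3 -m pendant '[{"tx":0,"ty":0,"tz":0,"ax":0,"ay":0,"az":0},{"tx":0,"ty":0,"tz":0,"ax":0,"ay":0,"az":0},{"tx":0,"ty":0,"tz":0,"ax":0,"ay":0,"az":0},{"tx":0,"ty":0,"tz":0,"ax":0,"ay":0,"az":0},{"tx":0,"ty":0,"tz":0,"ax":0,"ay":0,"az":0}]'
```

```text
time: 2.8
position: [0.5936, -0.1353, 0.0499]
ee_rot: [[0.984, 0.175, 0.002], [0.175, -0.984, -0.0], [0.002, 0.001, -1.0]]
force: [1.3, 0.2, -0.2]
gripper_width: 0.0851
grip_force: 0.0
time: 3.42
position: [0.5925, -0.1339, 0.0486]
ee_rot: [[0.984, 0.176, -0.0], [0.176, -0.984, 0.001], [0.0, -0.001, -1.0]]
force: [-1.5, 3.7, 5.9]
gripper_width: 0.017
grip_force: 38.8
time: 4.05
position: [0.5925, -0.1338, 0.0486]
ee_rot: [[0.984, 0.176, -0.0], [0.176, -0.984, 0.001], [-0.0, -0.001, -1.0]]
force: [-2.3, 3.9, 5.8]
gripper_width: 0.0171
grip_force: 38.8
```

```bash
python3 -m pendant '[{"tx":0.0015,"ty":-0.01,"tz":0.002,"ax":0,"ay":0,"az":0},{"tx":0.0035,"ty":-0.02,"tz":0.002,"ax":0,"ay":0,"az":0},{"tx":0.0055,"ty":-0.03,"tz":0.002,"ax":0,"ay":0,"az":0},{"tx":0.007,"ty":-0.04,"tz":0.002,"ax":0,"ay":0,"az":0},{"tx":0.0085,"ty":-0.047,"tz":0.002,"ax":0,"ay":0,"az":0}]'
python3 -m pendant '[{"tx":0.0015,"ty":-0.01,"tz":0,"ax":0,"ay":0,"az":0},{"tx":0.0035,"ty":-0.02,"tz":0,"ax":0,"ay":0,"az":0},{"tx":0.0055,"ty":-0.03,"tz":0,"ax":0,"ay":0,"az":0},{"tx":0.007,"ty":-0.04,"tz":0,"ax":0,"ay":0,"az":0},{"tx":0.0085,"ty":-0.047,"tz":0,"ax":0,"ay":0,"az":0}]'
```

```text
time: 4.68
position: [0.5961, -0.1565, 0.0487]
ee_rot: [[0.984, 0.177, -0.002], [0.177, -0.984, 0.002], [-0.002, -0.003, -1.0]]
force: [-2.2, 6.4, 0.6]
gripper_width: 0.0172
grip_force: 39.5
time: 5.3
position: [0.6003, -0.1792, 0.0487]
ee_rot: [[0.984, 0.177, -0.002], [0.177, -0.984, 0.003], [-0.002, -0.004, -1.0]]
force: [-2.8, 9.4, 1.0]
gripper_width: 0.0169
grip_force: 39.8
```

```bash
python3 -m pendant '[{"tx":0.0004,"ty":-0.0024,"tz":0,"ax":0,"ay":0,"az":0},{"tx":0.0008,"ty":-0.0048,"tz":0,"ax":0,"ay":0,"az":0},{"tx":0.0013,"ty":-0.0072,"tz":0,"ax":0,"ay":0,"az":0},{"tx":0.0017,"ty":-0.0096,"tz":0,"ax":0,"ay":0,"az":0},{"tx":0.0021,"ty":-0.012,"tz":0,"ax":0,"ay":0,"az":0}]'
for i in 1 2; do python3 -m pendant '[{"tx":0.0002,"ty":-0.001,"tz":0,"ax":0,"ay":0,"az":0},{"tx":0.0004,"ty":-0.002,"tz":0,"ax":0,"ay":0,"az":0},{"tx":0.0006,"ty":-0.003,"tz":0,"ax":0,"ay":0,"az":0},{"tx":0.0007,"ty":-0.004,"tz":0,"ax":0,"ay":0,"az":0},{"tx":0.0009,"ty":-0.005,"tz":0,"ax":0,"ay":0,"az":0}]'; done
python3 - <<'E'
from h import *
import pickle
c=pickle.load(open("w1.pkl","rb"))
w=onz(c,(130+664/2.9,85+150/2.9),.035); print(w, ((np.array(w[:2])-(.592,-.133))@np.array([.177,-.984])))
E
```

```text
time: 5.92
position: [0.6013, -0.1847, 0.0487]
ee_rot: [[0.984, 0.178, -0.003], [0.178, -0.984, 0.004], [-0.002, -0.004, -1.0]]
force: [-2.8, 9.7, 1.6]
gripper_width: 0.0169
grip_force: 39.9
time: 6.55
position: [0.6017, -0.187, 0.0487]
ee_rot: [[0.984, 0.178, -0.003], [0.178, -0.984, 0.004], [-0.002, -0.004, -1.0]]
force: [-3.3, 9.4, 1.3]
gripper_width: 0.0169
grip_force: 39.9
time: 7.18
position: [0.6022, -0.1894, 0.0486]
ee_rot: [[0.984, 0.178, -0.003], [0.178, -0.984, 0.004], [-0.002, -0.004, -1.0]]
force: [-1.5, 9.6, 0.4]
gripper_width: 0.0169
grip_force: 40.0
[ 0.60094784 -0.20200337  0.035     ] 0.0694830825376309
```

```bash
for i in 1 2 ; do python3 -m pendant '[{"tx":0.0002,"ty":-0.001,"tz":0,"ax":0,"ay":0,"az":0},{"tx":0.0004,"ty":-0.002,"tz":0,"ax":0,"ay":0,"az":0},{"tx":0.0006,"ty":-0.003,"tz":0,"ax":0,"ay":0,"az":0},{"tx":0.0007,"ty":-0.004,"tz":0,"ax":0,"ay":0,"az":0},{"tx":0.0009,"ty":-0.005,"tz":0,"ax":0,"ay":0,"az":0}]' | egrep 'pos|force'; done
python3 -m pendant '[{"tx":0.0001,"ty":-0.0005,"tz":0,"ax":0,"ay":0,"az":0},{"tx":0.0002,"ty":-0.001,"tz":0,"ax":0,"ay":0,"az":0},{"tx":0.0003,"ty":-0.0015,"tz":0,"ax":0,"ay":0,"az":0},{"tx":0.0004,"ty":-0.002,"tz":0,"ax":0,"ay":0,"az":0},{"tx":0.0005,"ty":-0.003,"tz":0,"ax":0,"ay":0,"az":0}]'
```

```text
position: [0.6027, -0.1918, 0.0486]
force: [-2.4, 8.9, 0.6]
grip_force: 40.0
position: [0.6032, -0.1942, 0.0487]
force: [-3.6, 10.6, 1.6]
grip_force: 40.0
time: 9.05
position: [0.6034, -0.1957, 0.0487]
ee_rot: [[0.984, 0.178, -0.003], [0.178, -0.984, 0.004], [-0.002, -0.005, -1.0]]
force: [-2.5, 10.4, 1.5]
gripper_width: 0.017
grip_force: 40.0
```

```bash
for i in 1 2 ; do python3 -m pendant '[{"tx":0.0001,"ty":-0.0005,"tz":0,"ax":0,"ay":0,"az":0},{"tx":0.0002,"ty":-0.001,"tz":0,"ax":0,"ay":0,"az":0},{"tx":0.0003,"ty":-0.0015,"tz":0,"ax":0,"ay":0,"az":0},{"tx":0.0004,"ty":-0.002,"tz":0,"ax":0,"ay":0,"az":0},{"tx":0.0005,"ty":-0.003,"tz":0,"ax":0,"ay":0,"az":0}]' | egrep 'pos|force'; done
```

```text
position: [0.6036, -0.1971, 0.0487]
force: [-3.0, 10.1, 0.9]
grip_force: 40.0
position: [0.6038, -0.1982, 0.0486]
force: [-2.5, 12.6, 3.3]
grip_force: 40.2
```

```bash
python3 -m pendant '[{"tx":0.0001,"ty":-0.0005,"tz":0,"ax":0,"ay":0,"az":0},{"tx":0.0002,"ty":-0.001,"tz":0,"ax":0,"ay":0,"az":0},{"tx":0.0003,"ty":-0.0015,"tz":0,"ax":0,"ay":0,"az":0},{"tx":0.0003,"ty":-0.0015,"tz":0,"ax":0,"ay":0,"az":0},{"tx":0.0003,"ty":-0.0015,"tz":0,"ax":0,"ay":0,"az":0}]' | egrep 'pos|force'
```

```text
position: [0.6039, -0.1983, 0.0487]
force: [-4.3, 13.7, 2.8]
grip_force: 40.3
```

```bash
python3 -m pendant '[{"tx":-0.0007,"ty":0.004,"tz":0,"ax":0,"ay":0,"az":0},{"tx":-0.0026,"ty":0.0037,"tz":0,"ax":0,"ay":0,"az":0},{"tx":-0.0046,"ty":0.0033,"tz":0,"ax":0,"ay":0,"az":0},{"tx":-0.0066,"ty":0.0029,"tz":0,"ax":0,"ay":0,"az":0},{"tx":-0.0086,"ty":0.0026,"tz":0,"ax":0,"ay":0,"az":0}]'
```

```text
time: 11.55
position: [0.6002, -0.1979, 0.0487]
ee_rot: [[0.984, 0.178, -0.002], [0.178, -0.984, 0.004], [-0.001, -0.005, -1.0]]
force: [-1.1, 10.3, 0.7]
gripper_width: 0.017
grip_force: 39.9
```

```bash
python3 -m pendant '[{"tx":-0.003,"ty":-0.0005,"tz":0,"ax":0,"ay":0,"az":0},{"tx":-0.006,"ty":-0.0011,"tz":0,"ax":0,"ay":0,"az":0},{"tx":-0.009,"ty":-0.0016,"tz":0,"ax":0,"ay":0,"az":0},{"tx":-0.012,"ty":-0.0022,"tz":0,"ax":0,"ay":0,"az":0},{"tx":-0.016,"ty":-0.0029,"tz":0,"ax":0,"ay":0,"az":0}]' | egrep 'pos|force'
python3 -m pendant '[{"tx":-0.002,"ty":-0.0004,"tz":0,"ax":0,"ay":0,"az":0},{"tx":-0.004,"ty":-0.0007,"tz":0,"ax":0,"ay":0,"az":0},{"tx":-0.006,"ty":-0.0011,"tz":0,"ax":0,"ay":0,"az":0},{"tx":-0.008,"ty":-0.0014,"tz":0,"ax":0,"ay":0,"az":0},{"tx":-0.008,"ty":-0.0014,"tz":0,"ax":0,"ay":0,"az":0}]' | egrep 'pos|force'
```

```text
position: [0.5922, -0.1994, 0.0487]
force: [-0.9, 11.2, 1.0]
grip_force: 39.9
position: [0.588, -0.2002, 0.0487]
force: [-0.4, 11.8, 1.4]
grip_force: 39.9
```

```bash
python3 -m pendant '[{"tx":-0.001,"ty":-0.0002,"tz":0,"ax":0,"ay":0,"az":0},{"tx":-0.002,"ty":-0.0004,"tz":0,"ax":0,"ay":0,"az":0},{"tx":-0.003,"ty":-0.0006,"tz":0,"ax":0,"ay":0,"az":0},{"tx":-0.003,"ty":-0.0006,"tz":0,"ax":0,"ay":0,"az":0},{"tx":-0.003,"ty":-0.0006,"tz":0,"ax":0,"ay":0,"az":0}]' | egrep 'pos|force'
python3 -m pendant '[{"tx":-0.0002,"ty":0.001,"tz":0,"ax":0,"ay":0,"az":0},{"tx":-0.0004,"ty":0.002,"tz":0,"ax":0,"ay":0,"az":0},{"tx":-0.0006,"ty":0.003,"tz":0,"ax":0,"ay":0,"az":0},{"tx":-0.0007,"ty":0.004,"tz":0,"ax":0,"ay":0,"az":0},{"tx":-0.0007,"ty":0.004,"tz":0,"ax":0,"ay":0,"az":0}]' | egrep 'pos|force'
```

```text
position: [0.5869, -0.2004, 0.0487]
force: [-0.5, 11.4, -0.5]
grip_force: 39.8
position: [0.5866, -0.1985, 0.0487]
force: [-0.2, 10.9, -1.0]
grip_force: 39.8
```

```bash
python3 -m pendant '[{"tx":-0.0002,"ty":0.001,"tz":0,"ax":0,"ay":0,"az":0},{"tx":-0.0004,"ty":0.002,"tz":0,"ax":0,"ay":0,"az":0},{"tx":-0.0006,"ty":0.003,"tz":0,"ax":0,"ay":0,"az":0},{"tx":-0.0007,"ty":0.004,"tz":0,"ax":0,"ay":0,"az":0},{"tx":-0.0007,"ty":0.004,"tz":0,"ax":0,"ay":0,"az":0}]' | egrep 'pos|force'
```

```text
position: [0.5864, -0.1978, 0.0487]
force: [1.0, 6.8, -2.7]
grip_force: 39.6
```

```bash
python3 -m pendant '[{"tx":-0.0002,"ty":0.001,"tz":0,"ax":0,"ay":0,"az":0},{"tx":-0.0004,"ty":0.002,"tz":0,"ax":0,"ay":0,"az":0},{"tx":-0.0006,"ty":0.003,"tz":0,"ax":0,"ay":0,"az":0},{"tx":-0.0006,"ty":0.0032,"tz":0,"ax":0,"ay":0,"az":0},{"tx":-0.0006,"ty":0.0032,"tz":0,"ax":0,"ay":0,"az":0}]' | egrep 'pos|force'
python3 -m pendant '[{"tx":0,"ty":0,"tz":0,"ax":0,"ay":0,"az":0},{"tx":0,"ty":0,"tz":0,"ax":0,"ay":0,"az":0},{"tx":0,"ty":0,"tz":0,"ax":0,"ay":0,"az":0},{"tx":0,"ty":0,"tz":0,"ax":0,"ay":0,"az":0},{"tx":0,"ty":0,"tz":0.04,"ax":0,"ay":0,"az":0}]' 0
python3 -m pendant '[{"tx":-0.03,"ty":0.04,"tz":0.1,"ax":0,"ay":0,"az":0},{"tx":-0.06,"ty":0.12,"tz":0.18,"ax":0,"ay":0,"az":0},{"tx":-0.1,"ty":0.22,"tz":0.18,"ax":0,"ay":0,"az":0},{"tx":-0.14,"ty":0.3,"tz":0.18,"ax":0,"ay":0,"az":0},{"tx":-0.14,"ty":0.3,"tz":0.18,"ax":0,"ay":0,"az":0}]'
python3 - <<'E'
from h import *
c=camera("top");b=cv2.resize(c["color"][170:250,245:375],None,fx=4,fy=4,interpolation=2)
w=camera("wrist");im=np.zeros((600,800,3),np.uint8);im[:320,:520]=b
im[320:600,:373]=cv2.resize(w["color"],(373,280));cv2.imwrite("pics/p5.png",im)
E
```

```text
position: [0.5863, -0.1977, 0.0487]
force: [2.8, 4.5, -7.7]
grip_force: 39.2
time: 15.92
position: [0.585, -0.1985, 0.0683]
ee_rot: [[0.984, 0.176, -0.003], [0.176, -0.984, 0.001], [-0.003, -0.001, -1.0]]
force: [1.2, -0.8, 1.4]
gripper_width: 0.0856
grip_force: 0.0
time: 16.55
position: [0.5148, -0.0452, 0.1597]
ee_rot: [[0.984, 0.181, -0.0], [0.181, -0.984, 0.001], [-0.0, -0.001, -1.0]]
force: [0.8, -0.8, -0.3]
gripper_width: 0.0854
grip_force: 0.0
```

View pics/p5.png

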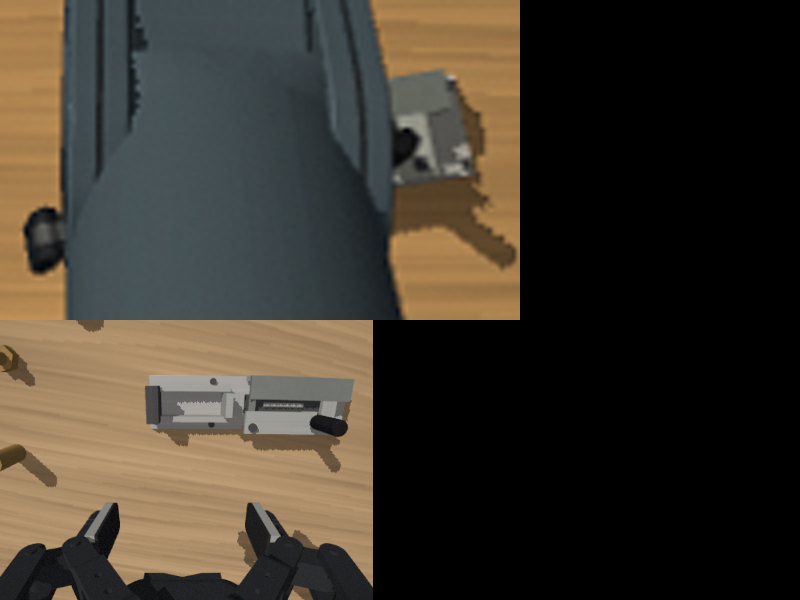

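The top-left panel is mostly hidden by the arm. The wrist panel shows the knob parked sideways in the pocket at (330,426), the follower drawn back, and the channel open around (195,403). Next is sleeve A.

```bash
python3 -m pendant '[{"tx":-0.01,"ty":0.05,"tz":0,"ax":0,"ay":0,"az":0.16},{"tx":-0.02,"ty":0.1,"tz":0,"ax":0,"ay":0,"az":0.32},{"tx":-0.03,"ty":0.15,"tz":0,"ax":0,"ay":0,"az":0.48},{"tx":-0.04,"ty":0.2,"tz":0,"ax":0,"ay":0,"az":0.64},{"tx":-0.05,"ty":0.24,"tz":0,"ax":0,"ay":0,"az":0.8}]' 90
python3 -m pendant '[{"tx":-0.01,"ty":0.05,"tz":0,"ax":0,"ay":0,"az":0.16},{"tx":-0.02,"ty":0.1,"tz":0,"ax":0,"ay":0,"az":0.32},{"tx":-0.03,"ty":0.15,"tz":0,"ax":0,"ay":0,"az":0.48},{"tx":-0.04,"ty":0.2,"tz":0,"ax":0,"ay":0,"az":0.64},{"tx":-0.05,"ty":0.23,"tz":0,"ax":0,"ay":0,"az":0.7}]'
python3 - <<'E'
from h import *
c=camera("wrist");c["K"]=np.array(c["K"],float);s=sense();print(s["position"],s["ee_rot"],s["joint_pos"])
cv2.imwrite("pics/w6.png",c["color"]);hsv=cv2.cvtColor(c["color"],cv2.COLOR_BGR2HSV)
p=proj(c,(.4655,.187,.05));print("pred",p)
x0,y0=(p-40).astype(int);h=hsv[max(y0,0):y0+80,max(x0,0):x0+80]
m=((h[...,1]<90)&(h[...,2]<90)).astype(np.uint8);n,l,st,ce=cv2.connectedComponentsWithStats(m)
for i in range(1,n):
  if st[i,4]>30:q=ce[i]+(max(x0,0),max(y0,0));print(st[i],q,onz(c,q,.05))
E
```

```text
time: 17.27
position: [0.4918, 0.0709, 0.1592]
ee_rot: [[0.525, 0.851, 0.0], [0.851, -0.525, -0.0], [0.0, 0.0, -1.0]]
force: [0.3, -0.7, -0.0]
gripper_width: 0.0553
grip_force: 0.0
time: 17.9
position: [0.4668, 0.1864, 0.1591]
ee_rot: [[-0.176, 0.984, 0.0], [0.984, 0.176, 0.0], [0.0, 0.0, -1.0]]
force: [0.2, -1.1, -0.8]
gripper_width: 0.0551
grip_force: 0.0
[0.46589209 0.18836241 0.1592347 ] [[-1.79891027e-01  9.83686535e-01 -1.39972306e-04]
 [ 9.83685549e-01  1.79891046e-01  1.39703967e-03]
 [ 1.39942887e-03  1.13626166e-04 -9.99999014e-01]] [ -9.38987714  24.65204167 -25.14234307 112.90348031  14.30881183
  45.40187865 -32.27430403]
pred [272.48049849 207.26642407]
[ 32  28  19  18 274] [272.84671533 203.77007299] [0.46527947 0.18988977 0.05      ]
```

```bash
python3 -m pendant '[{"tx":0,"ty":0.002,"tz":-0.08,"ax":0,"ay":0,"az":0},{"tx":0,"ty":0.002,"tz":-0.17,"ax":0,"ay":0,"az":0},{"tx":0,"ty":0.002,"tz":-0.24,"ax":0,"ay":0,"az":0},{"tx":0,"ty":0.002,"tz":-0.276,"ax":0,"ay":0,"az":0},{"tx":0,"ty":0.002,"tz":-0.276,"ax":0,"ay":0,"az":0}]'
python3 -m pendant '[{"tx":0,"ty":0,"tz":0,"ax":0,"ay":0,"az":0},{"tx":0,"ty":0,"tz":0,"ax":0,"ay":0,"az":0},{"tx":0,"ty":0,"tz":0,"ax":0,"ay":0,"az":0},{"tx":0,"ty":0,"tz":0,"ax":0,"ay":0,"az":0},{"tx":0,"ty":0,"tz":0,"ax":0,"ay":0,"az":0}]' 255 30
python3 -m pendant '[{"tx":0,"ty":0,"tz":0.05,"ax":0,"ay":0,"az":0},{"tx":0,"ty":0,"tz":0.1,"ax":0,"ay":0,"az":0},{"tx":0,"ty":0,"tz":0.14,"ax":0,"ay":0,"az":0},{"tx":0,"ty":0,"tz":0.14,"ax":0,"ay":0,"az":0},{"tx":0,"ty":0,"tz":0.14,"ax":0,"ay":0,"az":0}]'
```

```text
time: 18.58
position: [0.4657, 0.1859, 0.0201]
ee_rot: [[-0.173, 0.985, -0.002], [0.985, 0.173, -0.002], [-0.002, -0.002, -1.0]]
force: [-0.1, -0.4, -0.8]
gripper_width: 0.0555
grip_force: 0.0
time: 19.2
position: [0.4668, 0.1873, 0.0222]
ee_rot: [[-0.175, 0.985, 0.002], [0.985, 0.175, 0.0], [-0.0, 0.002, -1.0]]
force: [-1.3, -1.3, 7.0]
gripper_width: 0.0254
grip_force: 29.7
time: 19.82
position: [0.4658, 0.187, 0.0908]
ee_rot: [[-0.175, 0.984, -0.0], [0.984, 0.175, -0.0], [-0.0, -0.0, -1.0]]
force: [0.2, -0.4, -2.5]
gripper_width: 0.0248
grip_force: 29.9
```

```bash
python3 -m pendant '[{"tx":0.04,"ty":-0.08,"tz":0.02,"ax":0,"ay":0,"az":0},{"tx":0.09,"ty":-0.18,"tz":0.04,"ax":0,"ay":0,"az":0},{"tx":0.14,"ty":-0.28,"tz":0.04,"ax":0,"ay":0,"az":0},{"tx":0.19,"ty":-0.38,"tz":0.04,"ax":0,"ay":0,"az":0},{"tx":0.214,"ty":-0.43,"tz":0.02,"ax":0,"ay":0,"az":0}]'
python3 -m pendant '[{"tx":0,"ty":0,"tz":0,"ax":0,"ay":0,"az":0},{"tx":0,"ty":0,"tz":0,"ax":0,"ay":0,"az":0},{"tx":0,"ty":0,"tz":0,"ax":0,"ay":0,"az":0},{"tx":0,"ty":0,"tz":0,"ax":0,"ay":0,"az":0},{"tx":0,"ty":0,"tz":0,"ax":0,"ay":0,"az":0}]'
python3 - <<'E'
from h import *
import pickle
c=camera("wrist");c["K"]=np.array(c["K"],float);pickle.dump(c,open("w7.pkl","wb"))
x=np.array([-.175,.9846]);y=np.array([-.9846,-.175]);o=np.array([.590,-.1237])
def mp(a,b,z):return proj(c,(*(o+a*x+b*y),z))
im=cv2.resize(c["color"],(800,600))
for P in ((115,-21.5,44),(115,21.5,44),(115,-15,24),(115,15,24),(40,-15,24),(40,15,24)):
    q=mp(P[0]/1e3,P[1]/1e3,P[2]/1e3);print(P,q);cv2.circle(im,tuple((q*800/560).astype(int)),2,(0,0,255),-1)
cv2.imwrite("pics/p7.png",im)
E
```

```text
time: 20.45
position: [0.5739, -0.0315, 0.1002]
ee_rot: [[-0.172, 0.985, -0.0], [0.985, 0.172, -0.001], [-0.001, -0.0, -1.0]]
force: [-0.2, 1.1, -2.2]
gripper_width: 0.0251
grip_force: 29.9
time: 21.08
position: [0.573, -0.0272, 0.1015]
ee_rot: [[-0.176, 0.984, 0.0], [0.984, 0.176, -0.0], [-0.0, 0.0, -1.0]]
force: [0.4, -0.2, -2.0]
gripper_width: 0.0256
grip_force: 29.9
(115, -21.5, 44) [308.10743463 208.27541765]
(115, 21.5, 44) [239.38867021 208.2112558 ]
(115, -15, 24) [295.74538996 199.07126597]
(115, 15, 24) [251.76219955 199.03057904]
(40, -15, 24) [293.48786296 294.11837025]
(40, 15, 24) [253.83574246 294.07816553]
```

View pics/p7.png

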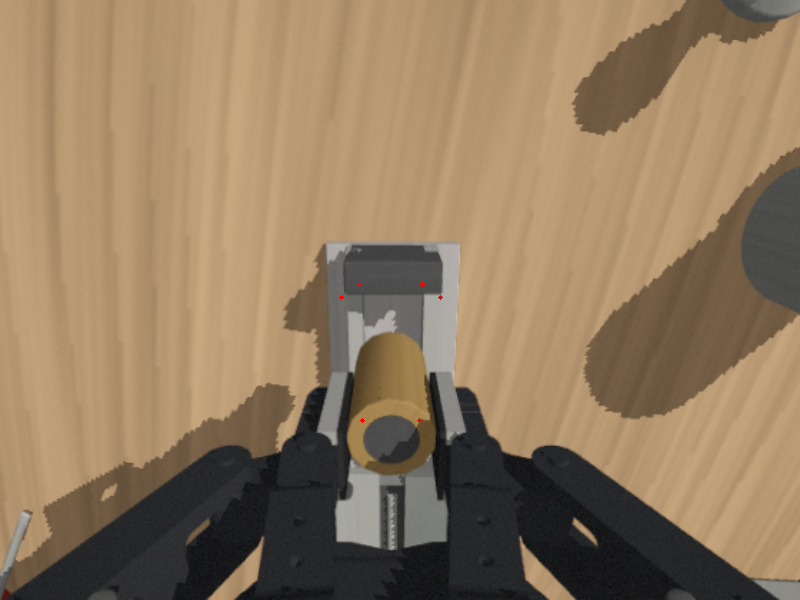

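The held sleeve's mouth is at (392,438). The end stop's inner edge runs from (345,292) to (442,292), and is level, so the yaw is right. I'll compare the held sleeve's offset with the channel in the same picture.

Run:
```python
from h import *
import pickle
c=pickle.load(open("w7.pkl","rb"));o=np.array([.590,-.1237]);x=np.array([-.175,.9846]);y=np.array([-.9846,-.175])
f=560/800
for n,p,z in(("sleeve",(391.5,437),.1305),("stopL",(345,292),.044),("stopR",(442,292),.044),("baseL",(328,242),.008),("baseR",(460,242),.008),("wallL",(363,305),.024),("wallR",(423,305),.024)):
    w=onz(c,(p[0]*f,p[1]*f),z)[:2];d=w-o;print(n,w,"mag",d@x*1e3,d@y*1e3)
print("tcp mag",(np.array([.573,-.0272])-o)@x,(np.array([.573,-.0272])-o)@y)
```

```text
sleeve [ 0.57212236 -0.02226097] mag 103.00545229582278 -0.14950233064164
stopL [ 0.5496436  -0.01152459] mag 117.51027971491608 20.104212458723854
stopR [ 0.59130932 -0.00407657] mag 117.55210338718256 -22.223252839172254
baseL [0.53587473 0.00098103] mag 132.23286744130525 31.47256390426735
baseR [0.60067091 0.01256563] mag 132.29972672730497 -34.35305865584404
wallL [ 0.55832334 -0.02313466] mag 104.56004803084225 13.589908342029265
wallR [ 0.58693154 -0.01802078] mag 104.58874247588248 -15.472656161520558
tcp mag 0.0979889 -0.0001492999999999838
```

```bash
python3 -m pendant '[{"tx":0.0022,"ty":-0.0016,"tz":-0.03,"ax":0,"ay":0,"az":0},{"tx":0.0022,"ty":-0.0016,"tz":-0.07,"ax":0,"ay":0,"az":0},{"tx":0.0022,"ty":-0.0016,"tz":-0.1,"ax":0,"ay":0,"az":0},{"tx":0.0022,"ty":-0.0016,"tz":-0.11,"ax":0,"ay":0,"az":0},{"tx":0.0022,"ty":-0.0016,"tz":-0.119,"ax":0,"ay":0,"az":0}]'
python3 -m pendant '[{"tx":0,"ty":0,"tz":-0.004,"ax":0,"ay":0,"az":0},{"tx":0,"ty":0,"tz":-0.008,"ax":0,"ay":0,"az":0},{"tx":0,"ty":0,"tz":-0.012,"ax":0,"ay":0,"az":0},{"tx":0,"ty":0,"tz":-0.015,"ax":0,"ay":0,"az":0},{"tx":0,"ty":0,"tz":-0.018,"ax":0,"ay":0,"az":0}]'
```

```text
time: 21.75
position: [0.5743, -0.0284, 0.0415]
ee_rot: [[-0.176, 0.984, 0.0], [0.984, 0.176, 0.0], [0.0, 0.0, -1.0]]
force: [-0.1, 0.8, -2.1]
gripper_width: 0.0252
grip_force: 29.9
time: 22.38
position: [0.5742, -0.0285, 0.0328]
ee_rot: [[-0.176, 0.984, 0.0], [0.984, 0.176, -0.0], [-0.0, 0.0, -1.0]]
force: [0.2, -0.2, -1.8]
gripper_width: 0.0249
grip_force: 29.9
```

```bash
python3 -m pendant '[{"tx":0,"ty":0,"tz":-0.002,"ax":0,"ay":0,"az":0},{"tx":0,"ty":0,"tz":-0.003,"ax":0,"ay":0,"az":0},{"tx":0,"ty":0,"tz":-0.004,"ax":0,"ay":0,"az":0},{"tx":0,"ty":0,"tz":-0.005,"ax":0,"ay":0,"az":0},{"tx":0,"ty":0,"tz":-0.005,"ax":0,"ay":0,"az":0}]'|egrep 'pos|for'
```

```text
position: [0.5742, -0.0285, 0.0304]
force: [-0.5, -0.7, 0.7]
grip_force: 30.1
```

```bash
python3 -m pendant '[{"tx":0,"ty":0,"tz":0,"ax":0,"ay":0,"az":0},{"tx":0,"ty":0,"tz":0,"ax":0,"ay":0,"az":0},{"tx":0,"ty":0,"tz":0,"ax":0,"ay":0,"az":0},{"tx":0,"ty":0,"tz":0.05,"ax":0,"ay":0,"az":0},{"tx":0,"ty":0,"tz":0.15,"ax":0,"ay":0,"az":0}]' 90 30
python3 -m pendant '[{"tx":0.003,"ty":0.08,"tz":0.06,"ax":0,"ay":0,"az":0},{"tx":0.007,"ty":0.18,"tz":0.08,"ax":0,"ay":0,"az":0},{"tx":0.012,"ty":0.29,"tz":0.08,"ax":0,"ay":0,"az":0},{"tx":0.016,"ty":0.4,"tz":0.08,"ax":0,"ay":0,"az":0},{"tx":0.02,"ty":0.5,"tz":0.08,"ax":0,"ay":0,"az":0}]'
python3 -m pendant '[{"tx":0.004,"ty":0.08,"tz":0,"ax":0,"ay":0,"az":0},{"tx":0.008,"ty":0.169,"tz":0,"ax":0,"ay":0,"az":0},{"tx":0.008,"ty":0.169,"tz":0,"ax":0,"ay":0,"az":0},{"tx":0.008,"ty":0.169,"tz":0,"ax":0,"ay":0,"az":0},{"tx":0.008,"ty":0.169,"tz":0,"ax":0,"ay":0,"az":0}]'
python3 - <<'E'
from h import *
c=camera("wrist");c["K"]=np.array(c["K"],float);s=sense();print(s["position"])
hsv=cv2.cvtColor(c["color"],cv2.COLOR_BGR2HSV)
p=proj(c,(.588,.306,.05));print("pred",p)
x0,y0=(p-40).astype(int);h=hsv[max(y0,0):y0+80,max(x0,0):x0+80]
m=((h[...,1]<90)&(h[...,2]<90)).astype(np.uint8);n,l,st,ce=cv2.connectedComponentsWithStats(m)
for i in range(1,n):
  if st[i,4]>30:q=ce[i]+(max(x0,0),max(y0,0));print(st[i],q,onz(c,q,.05))
r=((hsv[...,0]<8)|(hsv[...,0]>172))&(hsv[...,1]>180)&(hsv[...,2]>60)
n,l,st,ce=cv2.connectedComponentsWithStats(r.astype(np.uint8))
for i in range(1,n):
  if st[i,4]>100:print("red",st[i],onz(c,ce[i],.025))
c=camera("top");b=c["color"][190:235,255:315];cv2.imwrite("pics/t8.png",c["color"])
E
```

```text
time: 23.62
position: [0.5728, -0.0285, 0.1045]
ee_rot: [[-0.176, 0.984, -0.004], [0.984, 0.176, 0.0], [0.001, -0.004, -1.0]]
force: [1.2, -0.3, -0.0]
gripper_width: 0.0552
grip_force: 0.0
time: 24.25
position: [0.584, 0.2236, 0.1455]
ee_rot: [[-0.176, 0.984, 0.0], [0.984, 0.176, 0.0], [0.0, 0.0, -1.0]]
force: [0.9, -0.5, -0.5]
gripper_width: 0.0554
grip_force: 0.0
time: 24.88
position: [0.5885, 0.3044, 0.1452]
ee_rot: [[-0.174, 0.985, 0.0], [0.985, 0.174, -0.001], [-0.001, -0.0, -1.0]]
force: [0.2, -0.4, 0.5]
gripper_width: 0.0551
grip_force: 0.0
[0.58856452 0.30446741 0.14532675]
pred [273.70868459 211.77475797]
[ 31  30  20  19 298] [273.61409396 209.89932886] [0.58767457 0.30744254 0.05      ]
red [284 110  37  37 514] [0.59807469 0.36806655 0.025     ]
red [192 112  43  38 675] [0.53382006 0.35597683 0.025     ]
red [343 195  44  47 912] [0.66177914 0.30809619 0.025     ]
```

```bash
python3 -m pendant '[{"tx":-0.001,"ty":0.003,"tz":-0.08,"ax":0,"ay":0,"az":0},{"tx":-0.001,"ty":0.003,"tz":-0.16,"ax":0,"ay":0,"az":0},{"tx":-0.001,"ty":0.003,"tz":-0.23,"ax":0,"ay":0,"az":0},{"tx":-0.001,"ty":0.003,"tz":-0.249,"ax":0,"ay":0,"az":0},{"tx":-0.001,"ty":0.003,"tz":-0.249,"ax":0,"ay":0,"az":0}]'
python3 -m pendant '[{"tx":0,"ty":0,"tz":0,"ax":0,"ay":0,"az":0},{"tx":0,"ty":0,"tz":0,"ax":0,"ay":0,"az":0},{"tx":0,"ty":0,"tz":0,"ax":0,"ay":0,"az":0},{"tx":0,"ty":0,"tz":0,"ax":0,"ay":0,"az":0},{"tx":0,"ty":0,"tz":0,"ax":0,"ay":0,"az":0}]' 255 30
python3 -m pendant '[{"tx":0,"ty":0,"tz":0.05,"ax":0,"ay":0,"az":0},{"tx":0,"ty":0,"tz":0.1,"ax":0,"ay":0,"az":0},{"tx":0,"ty":0,"tz":0.18,"ax":0,"ay":0,"az":0},{"tx":0,"ty":0,"tz":0.2,"ax":0,"ay":0,"az":0},{"tx":0,"ty":0,"tz":0.2,"ax":0,"ay":0,"az":0}]'
```

```text
time: 25.6
position: [0.5878, 0.3073, 0.021]
ee_rot: [[-0.175, 0.985, -0.0], [0.985, 0.175, -0.0], [-0.0, -0.0, -1.0]]
force: [0.3, 0.3, -0.5]
gripper_width: 0.0555
grip_force: 0.0
time: 26.22
position: [0.5885, 0.308, 0.0224]
ee_rot: [[-0.176, 0.984, 0.002], [0.984, 0.176, 0.001], [0.001, 0.002, -1.0]]
force: [-0.6, -0.4, 7.1]
gripper_width: 0.0248
grip_force: 29.4
time: 26.85
position: [0.5879, 0.3075, 0.1214]
ee_rot: [[-0.176, 0.984, 0.001], [0.984, 0.176, 0.0], [0.0, 0.001, -1.0]]
force: [0.3, 0.3, -0.8]
gripper_width: 0.025
grip_force: 29.8
```

```bash
python3 -m pendant '[{"tx":-0.002,"ty":-0.08,"tz":0,"ax":0,"ay":0,"az":0},{"tx":-0.004,"ty":-0.18,"tz":0,"ax":0,"ay":0,"az":0},{"tx":-0.006,"ty":-0.28,"tz":0,"ax":0,"ay":0,"az":0},{"tx":-0.008,"ty":-0.38,"tz":0,"ax":0,"ay":0,"az":0},{"tx":-0.01,"ty":-0.48,"tz":0,"ax":0,"ay":0,"az":0}]'
python3 -m pendant '[{"tx":-0.002,"ty":-0.09,"tz":0,"ax":0,"ay":0,"az":0},{"tx":-0.005,"ty":-0.19,"tz":0,"ax":0,"ay":0,"az":0},{"tx":-0.0066,"ty":-0.253,"tz":0,"ax":0,"ay":0,"az":0},{"tx":-0.0066,"ty":-0.253,"tz":0,"ax":0,"ay":0,"az":0},{"tx":-0.0066,"ty":-0.253,"tz":-0.02,"ax":0,"ay":0,"az":0}]'
python3 - <<'E'
from h import *
c=camera("wrist");s=sense();print(s["position"]);cv2.imwrite("pics/p9.png",cv2.resize(c["color"][150:380,150:420],None,fx=2.6,fy=2.6))
E
```

```text
time: 27.48
position: [0.5816, 0.0656, 0.1193]
ee_rot: [[-0.176, 0.984, -0.002], [0.984, 0.176, -0.0], [-0.0, -0.002, -1.0]]
force: [1.6, -0.5, -1.3]
gripper_width: 0.0251
grip_force: 29.8
time: 28.1
position: [0.5793, -0.0582, 0.1101]
ee_rot: [[-0.176, 0.984, 0.0], [0.984, 0.176, 0.001], [0.001, 0.0, -1.0]]
force: [-0.4, 0.3, -1.3]
gripper_width: 0.0251
grip_force: 29.8
[ 0.57846134 -0.05771325  0.10856724]
```

View pics/p9.png

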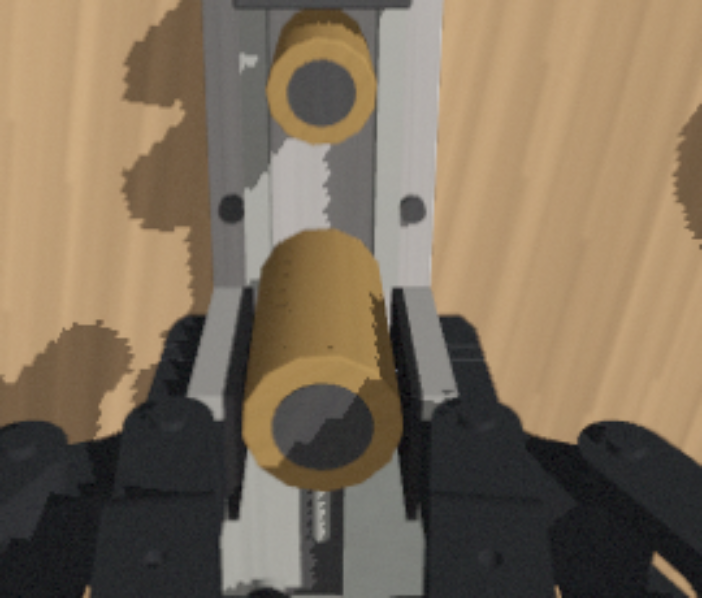

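Sleeve A stands in the channel near the end stop at (321,90). The held sleeve's mouth at (323,425) lines up with the channel.

```bash
python3 -m pendant '[{"tx":0,"ty":0,"tz":-0.03,"ax":0,"ay":0,"az":0},{"tx":0,"ty":0,"tz":-0.08,"ax":0,"ay":0,"az":0},{"tx":0,"ty":0,"tz":-0.12,"ax":0,"ay":0,"az":0},{"tx":0,"ty":0,"tz":-0.13,"ax":0,"ay":0,"az":0},{"tx":0,"ty":0,"tz":-0.139,"ax":0,"ay":0,"az":0}]'|egrep 'pos|for'
python3 -m pendant '[{"tx":0,"ty":0,"tz":-0.004,"ax":0,"ay":0,"az":0},{"tx":0,"ty":0,"tz":-0.008,"ax":0,"ay":0,"az":0},{"tx":0,"ty":0,"tz":-0.012,"ax":0,"ay":0,"az":0},{"tx":0,"ty":0,"tz":-0.015,"ax":0,"ay":0,"az":0},{"tx":0,"ty":0,"tz":-0.018,"ax":0,"ay":0,"az":0}]'|egrep 'pos|for'
```

```text
position: [0.5794, -0.0584, 0.041]
force: [0.2, 0.7, -0.1]
grip_force: 29.7
position: [0.5794, -0.059, 0.0323]
force: [-0.1, -0.4, -1.6]
grip_force: 29.7
```

```bash
python3 -m pendant '[{"tx":0,"ty":0,"tz":-0.002,"ax":0,"ay":0,"az":0},{"tx":0,"ty":0,"tz":-0.003,"ax":0,"ay":0,"az":0},{"tx":0,"ty":0,"tz":-0.004,"ax":0,"ay":0,"az":0},{"tx":0,"ty":0,"tz":-0.0045,"ax":0,"ay":0,"az":0},{"tx":0,"ty":0,"tz":-0.0045,"ax":0,"ay":0,"az":0}]'|egrep 'pos|for'
python3 -m pendant '[{"tx":0,"ty":0,"tz":0,"ax":0,"ay":0,"az":0},{"tx":0,"ty":0,"tz":0,"ax":0,"ay":0,"az":0},{"tx":0,"ty":0,"tz":0,"ax":0,"ay":0,"az":0},{"tx":0,"ty":0,"tz":0.05,"ax":0,"ay":0,"az":0},{"tx":0,"ty":0,"tz":0.15,"ax":0,"ay":0,"az":0}]' 90 30|egrep 'pos|for'
python3 -m pendant '[{"tx":0,"ty":0,"tz":0.08,"ax":0,"ay":0,"az":-0.1},{"tx":0,"ty":-0.02,"tz":0.12,"ax":0,"ay":0,"az":-0.26},{"tx":0,"ty":-0.06,"tz":0.12,"ax":0,"ay":0,"az":-0.42},{"tx":0,"ty":-0.12,"tz":0.12,"ax":0,"ay":0,"az":-0.58},{"tx":0.006,"ty":-0.18,"tz":0.12,"ax":0,"ay":0,"az":-0.74}]' 0
python3 -m pendant '[{"tx":0,"ty":-0.02,"tz":0,"ax":0,"ay":0,"az":-0.16},{"tx":0.003,"ty":-0.05,"tz":0,"ax":0,"ay":0,"az":-0.32},{"tx":0.005,"ty":-0.08,"tz":0,"ax":0,"ay":0,"az":-0.48},{"tx":0.008,"ty":-0.097,"tz":0,"ax":0,"ay":0,"az":-0.64},{"tx":0.008,"ty":-0.097,"tz":0,"ax":0,"ay":0,"az":-0.76}]'
python3 - <<'E'
from h import *
c=camera("wrist");c["K"]=np.array(c["K"],float);s=sense();print(s["position"])
p=proj(c,(.5763,-.1955,.086));print(p);g=c["color"].max(2);x0,y0=(p-30).astype(int)
m=(g[y0:y0+60,x0:x0+60]<40).astype(np.uint8);n,l,st,ce=cv2.connectedComponentsWithStats(m)
for i in range(1,n):
  if st[i,4]>100:print(st[i],ce[i]+(x0,y0),onz(c,ce[i]+(x0,y0),.075))
E
```

```text
position: [0.5794, -0.059, 0.0304]
force: [-1.4, -0.0, 5.2]
grip_force: 30.4
position: [0.578, -0.059, 0.1041]
force: [1.1, 0.1, 0.1]
grip_force: 0.0
time: 31.28
position: [0.5822, -0.1497, 0.1652]
ee_rot: [[0.567, 0.823, 0.0], [0.823, -0.567, -0.0], [0.0, 0.0, -1.0]]
force: [0.3, 0.2, -0.7]
gripper_width: 0.0857
grip_force: 0.0
time: 31.9
position: [0.5862, -0.1984, 0.1649]
ee_rot: [[0.985, 0.17, -0.0], [0.17, -0.985, -0.0], [-0.0, 0.0, -1.0]]
force: [-0.4, 1.1, -0.1]
gripper_width: 0.0856
grip_force: 0.0
[ 0.58628317 -0.19768164  0.16486287]
[268.48816249 232.42669724]
[ 23   0  24  28 572] [272.51573427 214.72552448] [ 0.58609342 -0.19671132  0.075     ]
```

```bash
python3 -m pendant '[{"tx":0,"ty":0,"tz":-0.06,"ax":0,"ay":0,"az":0.007},{"tx":0,"ty":0,"tz":-0.14,"ax":0,"ay":0,"az":0.007},{"tx":0,"ty":0,"tz":-0.21,"ax":0,"ay":0,"az":0.007},{"tx":0,"ty":0,"tz":-0.231,"ax":0,"ay":0,"az":0.007},{"tx":0,"ty":0,"tz":-0.231,"ax":0,"ay":0,"az":0.007}]'
python3 -m pendant '[{"tx":0,"ty":0,"tz":0,"ax":0,"ay":0,"az":0},{"tx":0,"ty":0,"tz":0,"ax":0,"ay":0,"az":0},{"tx":0,"ty":0,"tz":0,"ax":0,"ay":0,"az":0},{"tx":0,"ty":0,"tz":0,"ax":0,"ay":0,"az":0},{"tx":0,"ty":0,"tz":0,"ax":0,"ay":0,"az":0}]' 255 40
```

```text
time: 32.58
position: [0.5863, -0.1973, 0.0495]
ee_rot: [[0.983, 0.184, -0.001], [0.184, -0.983, 0.0], [-0.001, -0.0, -1.0]]
force: [0.3, 0.0, 0.2]
gripper_width: 0.0855
grip_force: 0.0
time: 33.2
position: [0.5866, -0.1975, 0.0501]
ee_rot: [[0.983, 0.183, 0.001], [0.183, -0.983, -0.0], [0.001, 0.0, -1.0]]
force: [-1.1, -0.2, 5.3]
gripper_width: 0.0173
grip_force: 38.9
```

```bash
python3 -m pendant '[{"tx":0.0003,"ty":-0.002,"tz":0.002,"ax":0,"ay":0,"az":0},{"tx":0.0006,"ty":-0.004,"tz":0.002,"ax":0,"ay":0,"az":0},{"tx":0.001,"ty":-0.006,"tz":0.002,"ax":0,"ay":0,"az":0},{"tx":0.0013,"ty":-0.0075,"tz":0.002,"ax":0,"ay":0,"az":0},{"tx":0.0014,"ty":-0.008,"tz":0.002,"ax":0,"ay":0,"az":0}]'
```

```text
time: 33.83
position: [0.5866, -0.1982, 0.0501]
ee_rot: [[0.983, 0.185, -0.002], [0.185, -0.983, 0.004], [-0.001, -0.004, -1.0]]
force: [-0.9, 10.8, 1.2]
gripper_width: 0.017
grip_force: 40.1
```

```bash
python3 -m pendant '[{"tx":0.0001,"ty":-0.001,"tz":0,"ax":0,"ay":0,"az":0},{"tx":0.0003,"ty":-0.0018,"tz":0,"ax":0,"ay":0,"az":0},{"tx":0.0004,"ty":-0.0024,"tz":0,"ax":0,"ay":0,"az":0},{"tx":0.0004,"ty":-0.0024,"tz":0,"ax":0,"ay":0,"az":0},{"tx":0.0004,"ty":-0.0024,"tz":0,"ax":0,"ay":0,"az":0}]'|egrep 'pos|for'
```

```text
position: [0.5868, -0.1993, 0.0501]
force: [-1.8, 10.8, 1.6]
grip_force: 40.1
```

```bash
python3 -m pendant '[{"tx":0.003,"ty":0.0005,"tz":0,"ax":0,"ay":0,"az":0},{"tx":0.006,"ty":0.0011,"tz":0,"ax":0,"ay":0,"az":0},{"tx":0.009,"ty":0.0016,"tz":0,"ax":0,"ay":0,"az":0},{"tx":0.013,"ty":0.0023,"tz":0,"ax":0,"ay":0,"az":0},{"tx":0.016,"ty":0.0028,"tz":0,"ax":0,"ay":0,"az":0}]'|egrep 'pos|for'
python3 -m pendant '[{"tx":0.003,"ty":0.0005,"tz":0,"ax":0,"ay":0,"az":0},{"tx":0.006,"ty":0.0011,"tz":0,"ax":0,"ay":0,"az":0},{"tx":0.009,"ty":0.0016,"tz":0,"ax":0,"ay":0,"az":0},{"tx":0.012,"ty":0.0021,"tz":0,"ax":0,"ay":0,"az":0},{"tx":0.014,"ty":0.0025,"tz":0,"ax":0,"ay":0,"az":0}]'|egrep 'pos|for'
```

```text
position: [0.5946, -0.198, 0.0501]
force: [-2.0, 9.8, 2.6]
grip_force: 40.2
position: [0.6016, -0.1967, 0.0501]
force: [-3.1, 10.2, 2.4]
grip_force: 40.2
```

```bash
python3 -m pendant '[{"tx":0.001,"ty":0.0002,"tz":0,"ax":0,"ay":0,"az":0},{"tx":0.002,"ty":0.0004,"tz":0,"ax":0,"ay":0,"az":0},{"tx":0.003,"ty":0.0005,"tz":0,"ax":0,"ay":0,"az":0},{"tx":0.004,"ty":0.0007,"tz":0,"ax":0,"ay":0,"az":0},{"tx":0.004,"ty":0.0007,"tz":0,"ax":0,"ay":0,"az":0}]'|egrep 'pos|for'
```

```text
position: [0.6036, -0.1964, 0.0501]
force: [-3.1, 9.9, 3.1]
grip_force: 40.2
```

```bash
python3 -m pendant '[{"tx":-0.0004,"ty":0.002,"tz":0,"ax":0,"ay":0,"az":0},{"tx":-0.0007,"ty":0.004,"tz":0,"ax":0,"ay":0,"az":0},{"tx":-0.001,"ty":0.006,"tz":0,"ax":0,"ay":0,"az":0},{"tx":-0.0014,"ty":0.008,"tz":0,"ax":0,"ay":0,"az":0},{"tx":-0.0018,"ty":0.01,"tz":0,"ax":0,"ay":0,"az":0}]'|egrep 'pos|for'
```

```text
position: [0.6028, -0.1915, 0.0501]
force: [-2.6, 9.2, 1.7]
grip_force: 40.1
```

```bash
for i in 1 2; do python3 -m pendant '[{"tx":-0.0006,"ty":0.0032,"tz":0,"ax":0,"ay":0,"az":0},{"tx":-0.0012,"ty":0.0064,"tz":0,"ax":0,"ay":0,"az":0},{"tx":-0.0017,"ty":0.0096,"tz":0,"ax":0,"ay":0,"az":0},{"tx":-0.0023,"ty":0.0128,"tz":0,"ax":0,"ay":0,"az":0},{"tx":-0.0029,"ty":0.016,"tz":0,"ax":0,"ay":0,"az":0}]'|egrep 'pos|for'; done
```

```text
position: [0.6014, -0.1838, 0.0501]
force: [-1.6, 8.3, 2.0]
grip_force: 40.1
position: [0.6001, -0.1764, 0.0502]
force: [-0.6, 6.3, 0.1]
grip_force: 40.0
```

```bash
for i in 1 2; do python3 -m pendant '[{"tx":-0.0002,"ty":0.001,"tz":0,"ax":0,"ay":0,"az":0},{"tx":-0.0004,"ty":0.002,"tz":0,"ax":0,"ay":0,"az":0},{"tx":-0.0006,"ty":0.003,"tz":0,"ax":0,"ay":0,"az":0},{"tx":-0.0007,"ty":0.004,"tz":0,"ax":0,"ay":0,"az":0},{"tx":-0.0009,"ty":0.005,"tz":0,"ax":0,"ay":0,"az":0}]'|egrep 'pos|for'; done
```

```text
position: [0.5997, -0.1744, 0.0501]
force: [-1.1, 4.8, -0.2]
grip_force: 39.9
position: [0.5992, -0.172, 0.0501]
force: [-0.7, 6.6, -0.9]
grip_force: 39.8
```

```bash
for i in 1 2; do python3 -m pendant '[{"tx":-0.0001,"ty":0.0006,"tz":0,"ax":0,"ay":0,"az":0},{"tx":-0.0002,"ty":0.0012,"tz":0,"ax":0,"ay":0,"az":0},{"tx":-0.0003,"ty":0.0018,"tz":0,"ax":0,"ay":0,"az":0},{"tx":-0.0004,"ty":0.0024,"tz":0,"ax":0,"ay":0,"az":0},{"tx":-0.0005,"ty":0.003,"tz":0,"ax":0,"ay":0,"az":0}]'|egrep 'pos|for'; done
```

```text
position: [0.599, -0.1707, 0.0502]
force: [-0.6, 4.6, -1.4]
grip_force: 39.8
position: [0.5987, -0.1706, 0.0502]
force: [-0.3, 4.2, -6.1]
grip_force: 39.2
```

```bash
python3 -m pendant '[{"tx":-0.0001,"ty":0.0006,"tz":-0.0005,"ax":0,"ay":0,"az":0},{"tx":-0.0002,"ty":0.0012,"tz":-0.001,"ax":0,"ay":0,"az":0},{"tx":-0.0003,"ty":0.0018,"tz":-0.0015,"ax":0,"ay":0,"az":0},{"tx":-0.0004,"ty":0.0022,"tz":-0.002,"ax":0,"ay":0,"az":0},{"tx":-0.0004,"ty":0.0022,"tz":-0.002,"ax":0,"ay":0,"az":0}]'|egrep 'pos|for'
```

```text
position: [0.5991, -0.1704, 0.0501]
force: [-2.1, -0.4, 5.0]
grip_force: 40.2
```

Clamped, with no load left on the hand. I'll release and check.

```bash
python3 -m pendant '[{"tx":0,"ty":0,"tz":0,"ax":0,"ay":0,"az":0},{"tx":0,"ty":0,"tz":0,"ax":0,"ay":0,"az":0},{"tx":0,"ty":0,"tz":0,"ax":0,"ay":0,"az":0},{"tx":0,"ty":0,"tz":0,"ax":0,"ay":0,"az":0},{"tx":0,"ty":0,"tz":0.04,"ax":0,"ay":0,"az":0}]' 0|egrep 'pos|for'
python3 -m pendant '[{"tx":-0.01,"ty":0,"tz":0.1,"ax":0,"ay":0,"az":0},{"tx":-0.03,"ty":0.04,"tz":0.2,"ax":0,"ay":0,"az":0},{"tx":-0.07,"ty":0.1,"tz":0.24,"ax":0,"ay":0,"az":0},{"tx":-0.12,"ty":0.14,"tz":0.24,"ax":0,"ay":0,"az":0},{"tx":-0.12,"ty":0.14,"tz":0.24,"ax":0,"ay":0,"az":0}]'|egrep 'time|pos|for'
python3 - <<'E'
from h import *
c=camera("wrist");c["K"]=np.array(c["K"],float);im=c["color"];cv2.imwrite("pics/f.png",im)
o=np.array([.590,-.1237]);x=np.array([-.175,.9846]);y=np.array([-.9846,-.175])
def mg(q,z):
    d=onz(c,q,z)[:2]-o;return (d@x*1e3).round(1),(d@y*1e3).round(1)
p=proj(c,(*(o-.048*x),.08));x0,y0=(p-35).astype(int);g=im.max(2)
n,l,st,ce=cv2.connectedComponentsWithStats((g[y0:y0+70,x0:x0+70]<40).astype(np.uint8))
print("knob",[(st[i].tolist(),mg(ce[i]+(x0,y0),.07)) for i in range(1,n) if st[i,4]>100])
hsv=cv2.cvtColor(im,cv2.COLOR_BGR2HSV)
p=proj(c,(*(o+.088*x),.05));x0,y0=(p-50).astype(int);h=hsv[max(0,y0):y0+100,max(0,x0):x0+100]
b=cv2.inRange(h,(17,165,60),(30,255,255))
n,l,st,ce=cv2.connectedComponentsWithStats(b);print(p,[(st[i].tolist(),mg(ce[i]+(max(0,x0),max(0,y0)),.055)) for i in range(1,n) if st[i,4]>40])
for v in (102,76): 
  q=proj(c,(*(o+v*1e-3*x),.058)).astype(int);print(v,q,hsv[q[1],q[0]-6:q[0]+7:3].tolist())
E
```

```text
position: [0.5978, -0.1693, 0.0684]
force: [0.4, -0.4, 0.4]
grip_force: 0.0
time: 42.58
position: [0.5375, -0.0979, 0.1901]
force: [0.1, -0.5, 0.1]
grip_force: 0.0
knob [([11, 20, 35, 28, 692], (np.float64(-45.8), np.float64(-0.7)))]
[211.15235291 141.0090076 ] []
102 [192 142] [[40, 11, 71], [170, 10, 76], [0, 7, 73], [0, 10, 76], [15, 7, 76]]
76 [224 142] [[150, 7, 69], [150, 7, 70], [15, 7, 75], [0, 7, 74], [170, 10, 73]]
```

Run:
```python
from h import *
im=cv2.imread("pics/f.png");h=cv2.cvtColor(im,cv2.COLOR_BGR2HSV)
for r in (128,134,142,150,160): print(r,''.join('B' if 12<a[0]<32 and a[1]>110 else('d' if a[2]<90 else '.') for a in h[r,160:260].astype(int)))
from station import sense
s=sense();print(s["time"],s["force"])
```

```text
128 ...dddddddddddddddddddBBBBBBBBBBBBBBBBBBBBBBBBBBBBBBBB.BBBBBBBBBBBBBBBBBBBBBBBBB...........d........
134 ....dddddddddddddBBBBBBB.ddddddddddddBBBBBBBBBBBBBBBBBBBB.dddddddddd.BBBBBBBBBBB...........d........
142 .....dddddddddddBBBBBBdddddddddddddddddddBBBBBBBBBBBB.dddddddddddddddddd.BBBBBBBd..........d........
150 .....dddddddddddddd.BBBBBBB.ddddddd..BBBBBBBBBd....BBBBBBB.dddddddd..BBBBBBB..............dd........
160 ......dddddddddddddddddddddd........................................................................
42.625 [ 0.64500098 -0.23713097  0.63413832]
```

Two brass rings with dark bores stand side by side, tight against the end stop and the follower.

```bash
python3 -c "from station import hand_in; print(hand_in())"
```

```text
the job is handed in; nothing more can be done
None
```

The job is handed in: both brass sleeves stand upright in the channel, clamped against the end stop by the follower, which I eased forward by hand with the knob out of the pocket, at about 43 s of the 72 s allowed.

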